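# Close a transformer case with its slotted cover and wing nut

## Task

Put the cover with the long centre slot onto the open transformer case, dropping it over the wing nut on the centre stud so that it sits fully home on the rim. Then turn the wing nut clockwise until it is snug against its stop, its wings lying across the slot so that they hold the cover, and let go. Leave the other cover, the one with only a round hole, where it lies.

Things in the scene. Friction and masses are not known exactly. Their poses are not given: they have to be found in the camera images.
- cover_lug (a point): Centre of the slotted cover's grip lug: upright steel block 14 (cover x) x 26 (cover y) x 34 mm tall on a corner of the plate, 48 mm to -x and 48 mm to +y of the slot's centre (unturned: near left corner seen from the robot); this point is 17 mm above the plate's top, 27 mm above the bench at the start. Axes: the cover's, z up. Loose, about 0.14 kg.
- cover_centre (a point): Centre of the slotted cover's slot, level with the plate's underside. Grey plastic plate 130 x 130 x 4 mm; slot 66 mm (along its x) x 26 mm; four feet beneath, 8 mm thick, 6 mm tall, at x, y = +-46 mm, on which it lies on the bench. The slot passes over the nut when lined up with the wings. Seated, the feet are inside the case and this point is 40 mm above the bench.
- nut_grip (a point): Steel wing nut, 50 mm over its wings (its x), 9 mm thick (y), 30 mm tall; the point is on its axis, 20 mm above its underside, 69 mm above the bench at the start (5 mm clear between nut and seated cover). It is on the centre stud of the case: open square grey tray 130 x 130 x 40 mm, walls 4 mm, grey ring core inside, fixed to the bench; sides within 9 deg of the wings' line at the start.
- wing_nut (a joint): Turn of the wing nut, rad: 0 to 0.15 at the start, grows clockwise from above to the stop at 1.4 (snug). About 0.06 N m of friction; it stays where left and sinks 3.2 mm per rad (4.5 mm in all). Fingers that pinch the wings turn clear of the cover's lug when it is at the near left or far right corner of the case (slot along the wings: the cover fits either way round).
- plain_centre (a point): The other cover, to be left alone: the same plate, feet and lug, but with only a round hole of 24 mm in its middle, too small for the wings. The point is the hole's centre at the plate's underside, 6 mm above the bench. (The covers lie to the right, the case to the left; between them a toggle clamp's red handle rises 165 mm above the bench: carry the slotted cover over it, or nearer the robot.)
Not all that is in view belongs to the job. What is shaped like the part that bears cover_lug but orange is not meant.

How it is judged:
By the outcome, as a careful person would: the job done as asked, in the order asked, and still so for the second after the job is handed in, with the robot touching nothing.
It also fails if it takes over 56 s, if anything falls off the work surface, if the arm or the gripper's body presses on something with over 40 N, if the wrist force passes 120 N, or if a joint passes its speed limit or range.

## Robot

A 6-joint arm with a two-finger parallel gripper is mounted at the origin on a cart in front of the work surface, level with it; the furniture and walls round the work are solid. World frame = base frame: x ahead of the robot, y to its left, z up, the work surface at z = 0. Lengths are in m, angles in rad, forces in N, time in s.
With the tool pointing down it reaches from about 0.275 to 0.975 m from the base axis. Payload 8.4 kg.
Tool frame: the origin (TCP) lies at the very end of the fingers, on their centre line; the grasp point (between the pads) lies 19 mm behind it (ctrl.grasp_offset is the distance from the TCP to the grasp point, in m); z points along the fingers, y is the line along which they close (so a half turn about z gives the same grasp; the last joint's range is limited). The gripper opens to 92 mm and grips with 3 to 60 N. Pads are 20 mm wide; open, the fingers measure 128 mm over their backs; the gripper's body (75 mm by 189 mm) begins 69 mm behind the grasp point.
Start: joints at [-1.326, 0.353, 1.633, -0, 1.155, -0.002], TCP at [0.153, -0.606, 0.215] pointing down, gripper open.
Joint ranges: [-2.63, 2.63], [-0.92, 2.1], [0.06, 2.66], [-1.3, 4.44], [0, 2.69], [-3.02, 3.02]. Speed limits (rad/s): [2.22, 2.22, 2.79, 3.14, 3.14, 3.14].

## Interface

Orientations are given as a unit quaternion [x, y, z, w].
In Python, from cell import readout, imaging, ctrl, spotter gives the robot as it stands. The module is installed in compiled form; this text tells all that it offers.
- The arm moves only by the tool arm_command, never from a script. Its argument "steps" is a list of rows, each an object of numbers: "dx", "dy", "dz": the shift along the tool's x, y, z in units of 0.025 m (1.0 is 0.025 m); "ax", "ay", "az": the turn, a rotation vector about the tool's x, y, z in units of 0.12 rad (1.0 is 0.12 rad); "gripper": the gripper command: -1 is fully open, 1 is shut, values between are in proportion. A call has 1 to 10 rows; each row shifts and turns the commanded pose from where the row before left it, along the tool's axes as they then stand; what a row does not reach is not made up. A row lasts 1/12 s, in which the tool goes at most 41.7 mm and 7.16 degrees, less where a joint would pass 70% of its speed; a pose out of reach is approached as far as the arm can. A call with a number of a shift or a turn outside -1 to 1 is refused whole. A call with a gripper value outside its range is refused whole. The fingers move at their own pace and stop on an object; "force" is the grip in N (left out, the last holds). Time passes only in rows, so rows that do not move let the fingers close. It gives the time, the measured TCP pose, the force, the opening and the grip force at its end, in the units of the state.
- readout.sense(): the state, without advancing time (a new reading comes with each control period).
- imaging.camera(name): name is "scene" or "top"; returns a dict with "color" (480x640x3 uint8, red, green, blue), "z_map" (480x640 float32, m along the optical axis (not along the pixel's ray), 0 where there is no reading), "camera_matrix" (3x3 intrinsics, pixels), "world_from_camera" (4x4, takes a point from camera to world coordinates). Camera axes: x right, y up, looking along -z (the intrinsics and any distortion apply to the point x, -y, -z); pixel columns grow to the right and rows downward; lengths in m; the calibration is good to about 2 mm. A picture is of the moment at which its call begins.
- ctrl.close_job(): hands the job in; it is judged then, once.
Trained networks look in a picture, given as the dict that the camera call returned (one of the last four; its "shot" number tells which), for a name from the list of things; names that differ only in an ending like _2 or _b are one class to them, and where a whole thing is asked for, a point or a joint stands for the part that bears it (a point fixed in the world has none). Each returns a list of dicts, best first, with "p" (0 to 1); they miss things now and then, are a little off and sometimes report something else, mostly with a low value. They report only what shows in the picture. A call takes as long as a camera call. They do not tell look-alikes from the thing itself.
- spotter.find_in(name, picture): "extent" ([left, top, right, bottom] in pixels, round what is visible of it).
- spotter.regions_of(name, picture): "region" (480x640 bool, what is visible of it) and "extent" ([left, top, right, bottom] in pixels, round what is visible of it).
The state is a dict: "time": time; "joints": joint angles; "joint_vel": joint speeds; "tau": joint torques, N m; "tcp_pos": TCP position; "ee_rot": TCP orientation; "wrist_force": force on the tool from outside, world axes, zero at the start; "ft_torque": the same for the moment, N m; "width": finger opening in m; "finger_force": force on a finger pad.
Only numpy, scipy, OpenCV 4.12 (cv2) and the standard library are available. Lean on these libraries where they do the work, as an engineer would, in place of code of your own. Each camera call takes 0.05 s, during which the arm holds its last target. There are 200 camera calls.

## Working session

There is one attempt and no reset: what is moved stays moved. The work goes in short steps, Python scripts to look and compute and a tool call to move; the robot and the scene stay as the last step left them, time stands still between calls to the robot, and variables do not carry over. Pictures are saved under pics/ and viewed, at most 11 in all, crops included, and the job is handed in when it is done.

Besides the shell and the picture viewer there is one more tool, called after "Emit:" as name(argument=value, ...), one argument or row to a line, values as JSON. arm_command: Moves the arm, as the interface text tells. Its arguments: {"type":"object","properties":{"steps":{"type":"array","items":{"type":"object","properties":{"dx":{"type":"number"},"dy":{"type":"number"},"dz":{"type":"number"},"ax":{"type":"number"},"ay":{"type":"number"},"az":{"type":"number"},"gripper":{"type":"number"}}}},"force":{"type":"number"}},"required":["steps"]}

```bash
mkdir -p pics; cat > h.py <<'E'
import numpy as np, cv2
from cell import readout, imaging, ctrl, spotter
def world(p):
    K=p["camera_matrix"];T=p["world_from_camera"];z=p["z_map"]
    v,u=np.mgrid[0:480,0:640]
    c=np.stack([(u-K[0,2])/K[0,0]*z,-(v-K[1,2])/K[1,1]*z,-z],-1)
    w=c@T[:3,:3].T+T[:3,3]; w[z==0]=np.nan
    return w
def save(p,n): cv2.imwrite(f"pics/{n}.png",p["color"][:,:,::-1])
E
python3 - <<'E'
from h import *
print(readout.sense())
for n in ["top","scene"]:
    p=imaging.camera(n); save(p,n+"0"); w=world(p)
    print(n,p["world_from_camera"].round(3).tolist(),p["camera_matrix"].round(1).tolist(),p.keys())
    for t in ["cover_lug","cover_centre","nut_grip","wing_nut","plain_centre"]:
        for r in spotter.regions_of(t,p)[:4]:
            m=r["region"]; q=w[m]; q=q[~np.isnan(q[:,0])]
            print(t,round(r["p"],2),[int(x) for x in r["extent"]],m.sum(),np.median(q,0).round(3),np.percentile(q[:,2],[5,95]).round(3))
E
```

```text
{'time': 0.0, 'joints': array([-1.32641100e+00,  3.53617438e-01,  1.63411204e+00, -3.01770247e-05,
        1.15521411e+00, -2.39846800e-03]), 'joint_vel': array([-0.00043825, -0.00188997, -0.00125145,  0.00090792,  0.00067684,
        0.00146135]), 'tau': array([-2.16588771e-03, -5.93847406e+01, -3.34216404e+01,  6.95448811e-02,
        2.35031848e-02, -8.87925944e-05]), 'tcp_pos': array([ 0.15255216, -0.60559267,  0.21389234]), 'ee_rot': array([ 9.92395896e-01,  1.23085045e-01, -9.52269839e-05, -6.68863014e-04]), 'wrist_force': array([ 0.46206743, -1.20361338, -0.16143864]), 'ft_torque': array([-0.00269076, -0.02856913, -0.0008586 ]), 'finger_force': 0.0, 'width': 0.09169963664664803}
top [[0.009, 0.986, -0.169, 0.141], [-1.0, 0.01, 0.007, -0.118], [0.009, 0.169, 0.986, 1.813], [0.0, 0.0, 0.0, 1.0]] [[557.2, 0.0, 324.7], [0.0, 557.2, 242.4], [0.0, 0.0, 1.0]] dict_keys(['color', 'z_map', 'camera_matrix', 'world_from_camera', 'shot'])
cover_lug 0.87 [436, 211, 481, 253] 1410 [ 0.489 -0.568  0.009] [0.001 0.019]
cover_lug 0.85 [374, 228, 413, 266] 1463 [ 0.441 -0.353  0.01 ] [0.001 0.0
[... 271 characters left out ...]
268] 1520 [ 0.432 -0.129  0.01 ] [0.002 0.019]
scene [[0.621, 0.365, -0.694, -0.525], [-0.784, 0.312, -0.537, -0.867], [0.02, 0.877, 0.48, 0.737], [0.0, 0.0, 0.0, 1.0]] [[437.1, 0.0, 316.9], [0.0, 437.1, 247.1], [0.0, 0.0, 1.0]] dict_keys(['color', 'z_map', 'camera_matrix', 'world_from_camera', 'shot'])
cover_lug 0.96 [427, 284, 488, 330] 1080 [ 0.487 -0.585  0.009] [0.006 0.023]
cover_lug 0.92 [351, 274, 406, 309] 933 [ 0.421 -0.342  0.009] [0.001 0.032]
cover_centre 0.93 [425, 283, 488, 332] 1112 [ 0.489 -0.585  0.009] [0.006 0.026]
cover_centre 0.64 [347, 276, 411, 308] 955 [ 0.419 -0.343  0.009] [0.004 0.033]
plain_centre 0.83 [290, 252, 344, 280] 893 [ 0.424 -0.132  0.009] [0.006 0.03 ]
```

View pics/top0.png

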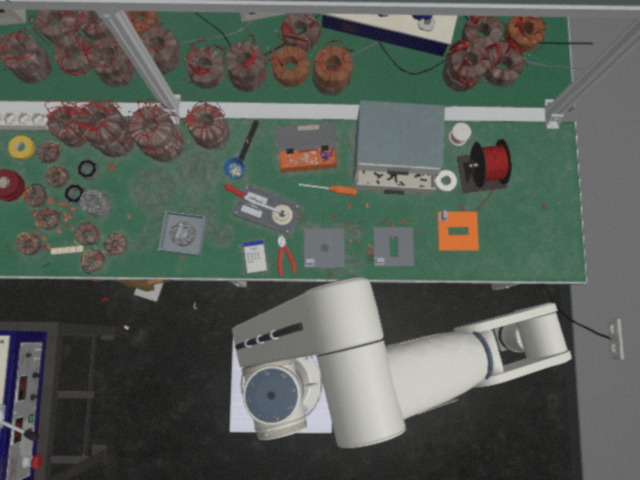

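View pics/scene0.png

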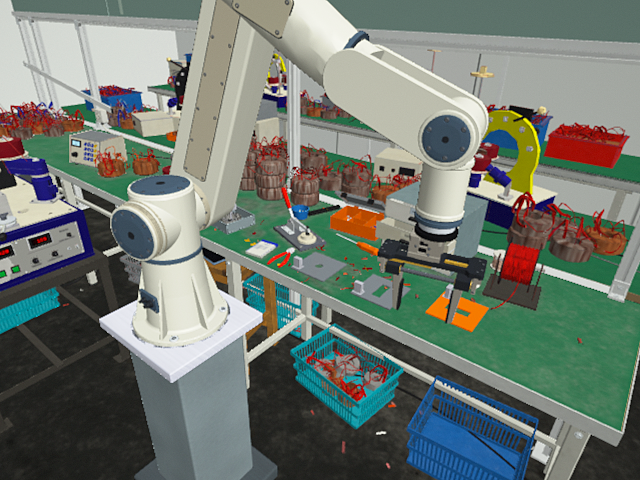

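The slotted grey cover lies at top pixel (394,246), with its slot along world x. The plain cover is at (324,248), the orange look-alike at (458,231), the case at (183,233) with the nut at (178,227), and the red handle at about (235,190). Next I measure the cover and case precisely.

```bash
cat >> h.py <<'E'
def plane(p,uv,z):
    K=p["camera_matrix"];T=p["world_from_camera"]
    uv=np.asarray(uv,float).reshape(-1,2)
    d=np.c_[(uv[:,0]-K[0,2])/K[0,0],-(uv[:,1]-K[1,2])/K[1,1],-np.ones(len(uv))]@T[:3,:3].T
    return T[:3,3]+d*((z-T[2,3])/d[:,2])[:,None]
def rect(p,m,z):
    c=max(cv2.findContours(m.astype(np.uint8),cv2.RETR_EXTERNAL,cv2.CHAIN_APPROX_NONE)[0],key=cv2.contourArea)
    return cv2.minAreaRect((plane(p,c.reshape(-1,2),z)[:,:2]*1000).astype(np.float32))
E
python3 - <<'E'
from h import *
p=imaging.camera("top"); w=world(p); c=p["color"]
hsv=cv2.cvtColor(c,cv2.COLOR_RGB2HSV)
big=lambda a,b,u,v:cv2.resize(c[b:v,a:u],None,fx=7,fy=7,interpolation=cv2.INTER_NEAREST)
im=np.hstack([big(153,205,210,262),big(368,220,420,277)]); cv2.imwrite("pics/crop0.png",im[:,:,::-1])
r=[r for r in spotter.regions_of("cover_centre",p) if r["extent"][0]<400][0]
print("plate",rect(p,r["region"],.010))
for (x0,x1,y0,y1) in [(380,404,232,262)]:
    m=np.zeros((480,640),bool); m[y0:y1,x0:x1]=hsv[y0:y1,x0:x1,1]>80
    print("slot",m.sum(),rect(p,m,.008))
# case: rim pixels by height
q=w[200:265,150:215]; 
m=np.zeros((480,640),bool); m[200:265,150:215]=(q[...,2]>.03)&(q[...,2]<.048); print("rim",rect(p,m,.04))
m=np.zeros((480,640),bool); m[200:265,150:215]=q[...,2]>.055; print("nut",m.sum(),rect(p,m,.079),np.nanmean(w[m],0))
# lug
m=np.zeros((480,640),bool);q=w[220:285,360:420];m[220:285,360:420]=q[...,2]>.03; print("lug",m.sum(),rect(p,m,.044),np.nanmean(w[m],0))
# handle height
q=w[170:235,220:300]; i=np.nanargmax(q[...,2]); print("handle",q.reshape(-1,3)[i], [np.nanmin(q[q[...,2]>.06],0),np.nanmax(q[q[...,2]>.06],0)])
E
```

```text
plate ((439.447998046875, -355.0020446777344), (136.35848999023438, 135.62205505371094), 0.5929070711135864)
slot 107 ((439.4640197753906, -355.79046630859375), (19.78407096862793, 56.96528625488281), 89.35221099853516)
rim ((476.72503662109375, 363.14959716796875), (70.65785217285156, 132.09628295898438), 82.37930297851562)
nut 70 ((471.62738037109375, 328.19122314453125), (17.183534622192383, 49.333404541015625), 74.75631713867188) [0.47282542 0.33138567 0.07192824]
lug 101 ((322.617431640625, -258.78570556640625), (28.681110382080078, 22.43490219116211), 89.87445831298828) [ 0.29065425 -0.23240385  0.57747257]
handle [0.59936534 0.16997717 0.1615049 ] [array([ 0.53234592, -0.00259033,  0.06009218]), array([0.60619383, 0.1809041 , 0.1615049 ])]
```

View pics/crop0.png

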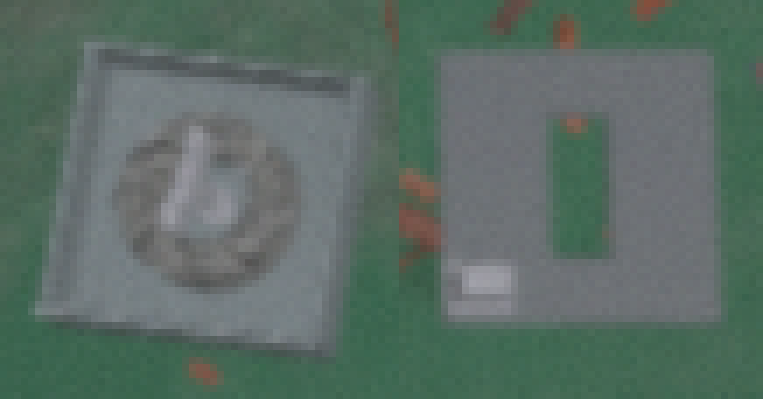

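```bash
python3 - <<'E'
from h import *
p=imaging.camera("top"); w=world(p)
f=lambda l,z:plane(p,np.array(l)/7.+[152.5,204.5],z)[:,:2]
c=f([(87,42),(370,75),(333,355),(37,315)],.04); print(c.round(4),c.mean(0),[np.linalg.norm(c[i]-c[i-1]).round(4) for i in range(4)])
for i in range(4):
    d=c[i]-c[i-1]; print(np.degrees(np.arctan2(d[1],d[0])).round(1))
n=f([(197,127),(172,225)],.079); d=n[0]-n[1]; print("nut",n,n.mean(0),np.degrees(np.arctan2(d[1],d[0])))
g=lambda l,z:plane(p,(np.array(l)-[399,0])/7.+[367.5,219.5],z)[:,:2]
c=g([(440,50),(715,50),(720,322),(442,322)],.01);print(c.round(4),c.mean(0))
s=g([(554,112),(609,112),(609,259),(552,259)],.008);print("slot",s.mean(0)); l=g([(462,261),(514,261),(514,297),(462,297)],.044);print("lug",l.round(4),l.mean(0))
p=imaging.camera("scene");w=world(p)
for t in ["nut_grip","cover_lug"]:
  for r in spotter.regions_of(t,p):print(t,r["p"],r["extent"])
c=p["color"]
v=lambda a,b,u,v:cv2.resize(c[b:v,a:u],(400,400),interpolation=cv2.INTER_CUBIC)
cv2.imwrite("pics/crop1.png",np.hstack([v(205,190,265,250),v(345,262,405,322)])[:,:,::-1])
E
```

```text
[[0.5453 0.3893]
 [0.531  0.2575]
 [0.3995 0.2685]
 [0.4167 0.4049]] [0.47312225 0.33006963] [np.float64(0.1295), np.float64(0.1327), np.float64(0.1319), np.float64(0.1375)]
-6.9
-96.2
175.2
82.8
nut [[0.49749543 0.32629456]
 [0.45231545 0.33518593]] [0.47490544 0.33074025] -11.133467538330692
[[ 0.5048 -0.2914]
 [ 0.5062 -0.4213]
 [ 0.3768 -0.4213]
 [ 0.3756 -0.2915]] [ 0.44084344 -0.35635872]
slot [ 0.4411484  -0.35743124]
lug [[ 0.3994 -0.2976]
 [ 0.3997 -0.3215]
 [ 0.383  -0.3213]
 [ 0.3828 -0.2975]] [ 0.39121556 -0.30945393]
cover_lug 0.86 [427.3, 281.8, 486.6, 330.3]
cover_lug 0.67 [349.8, 276.0, 407.4, 308.7]
```

View pics/crop1.png

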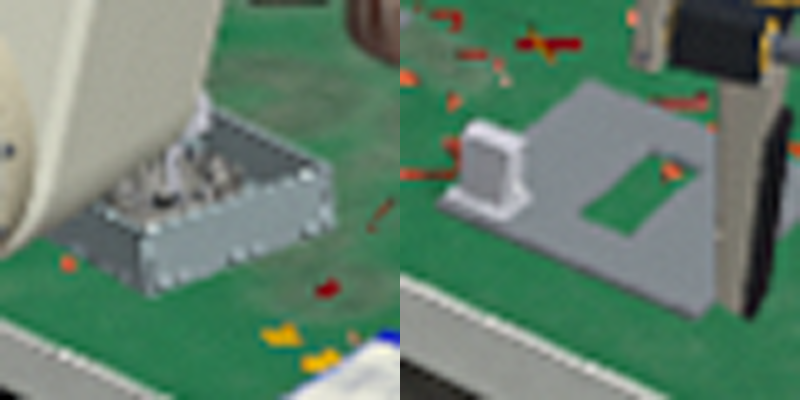

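The scene view agrees: an open case with an upright nut, and the lug at the near-left corner of the slotted cover. I turn the tool first so that it closes along world x.

Emit:
arm_command(
  steps=[
    {"az": -1,"gripper": -1},
    {"az": -1},
    {"az": -1},
    {"az": -1},
    {"az": -1},
    {"az": -1},
    {"az": -1},
    {"az": -1},
    {"az": -1},
    {"az": -1},
  ],
  force=50,
)

```text
$.steps[0]: bad value
```

Emit:
arm_command(
  steps=[
    {"az": -1},
    {},
    {},
    {},
  ],
)

```text
$.steps[0]: bad value
```

Emit:
arm_command(
  steps=[
    {"dx": 0,"dy": 0,"dz": 0,"ax": 0,"ay": 0,"az": -1,"gripper": -1},
  ],
  force=50,
)

```text
time: 0.98
tcp_pos: [0.1527, -0.6061, 0.2146]
ee_rot: [0.983, 0.181, 0.0, 0.0]
wrist_force: [-0.2, 0.3, 0.8]
width: 0.0919
finger_force: 0.0
```

Emit:
arm_command(
  steps=[
    {"dx": 0,"dy": 0,"dz": 0,"ax": 0,"ay": 0,"az": -1,"gripper": -1},
    {"dx": 0,"dy": 0,"dz": 0,"ax": 0,"ay": 0,"az": -1,"gripper": -1},
    {"dx": 0,"dy": 0,"dz": 0,"ax": 0,"ay": 0,"az": -1,"gripper": -1},
    {"dx": 0,"dy": 0,"dz": 0,"ax": 0,"ay": 0,"az": -1,"gripper": -1},
    {"dx": 0,"dy": 0,"dz": 0,"ax": 0,"ay": 0,"az": -1,"gripper": -1},
    {"dx": 0,"dy": 0,"dz": 0,"ax": 0,"ay": 0,"az": -1,"gripper": -1},
    {"dx": 0,"dy": 0,"dz": 0,"ax": 0,"ay": 0,"az": -1,"gripper": -1},
    {"dx": 0,"dy": 0,"dz": 0,"ax": 0,"ay": 0,"az": -1,"gripper": -1},
    {"dx": 0,"dy": 0,"dz": 0,"ax": 0,"ay": 0,"az": -1,"gripper": -1},
    {"dx": 0,"dy": 0,"dz": 0,"ax": 0,"ay": 0,"az": -1,"gripper": -1},
  ],
)

```text
time: 1.82
tcp_pos: [0.1527, -0.6061, 0.2146]
ee_rot: [0.706, 0.708, 0.0, 0.0]
wrist_force: [-0.2, -0.5, 0.4]
width: 0.0918
finger_force: 0.0
```

Emit:
arm_command(
  steps=[
    {"dx": 1,"dy": 0.8,"dz": 0.3,"ax": 0,"ay": 0,"az": 0,"gripper": -1},
    {"dx": 1,"dy": 0.8,"dz": 0.3,"ax": 0,"ay": 0,"az": 0,"gripper": -1},
    {"dx": 1,"dy": 0.8,"dz": 0.3,"ax": 0,"ay": 0,"az": 0,"gripper": -1},
    {"dx": 1,"dy": 0.8,"dz": 0.3,"ax": 0,"ay": 0,"az": 0,"gripper": -1},
    {"dx": 1,"dy": 0.8,"dz": 0.3,"ax": 0,"ay": 0,"az": 0,"gripper": -1},
    {"dx": 1,"dy": 0.8,"dz": 0.3,"ax": 0,"ay": 0,"az": 0,"gripper": -1},
    {"dx": 1,"dy": 0.8,"dz": 0.3,"ax": 0,"ay": 0,"az": 0,"gripper": -1},
    {"dx": 1,"dy": 0.8,"dz": 0.3,"ax": 0,"ay": 0,"az": 0,"gripper": -1},
    {"dx": 1,"dy": 0.8,"dz": 0.3,"ax": 0,"ay": 0,"az": 0,"gripper": -1},
    {"dx": 1,"dy": 0.8,"dz": 0.3,"ax": 0,"ay": 0,"az": 0,"gripper": -1},
  ],
)

```text
time: 2.65
tcp_pos: [0.3545, -0.3557, 0.1395]
ee_rot: [0.709, 0.706, 0.0, 0.0]
wrist_force: [0.4, 0.6, 0.5]
width: 0.092
finger_force: 0.0
```

Emit:
arm_command(
  steps=[
    {"dx": 0.95,"dy": 0.75,"dz": 0.5,"ax": 0,"ay": 0,"az": 0,"gripper": -1},
    {"dx": 0.95,"dy": 0.75,"dz": 0.5,"ax": 0,"ay": 0,"az": 0,"gripper": -1},
    {"dx": 0,"dy": 0,"dz": 1,"ax": 0,"ay": 0,"az": 0,"gripper": -1},
    {"dx": 0,"dy": 0,"dz": 1,"ax": 0,"ay": 0,"az": 0,"gripper": -1},
    {"dx": 0,"dy": 0,"dz": 0,"ax": 0,"ay": 0,"az": 0,"gripper": -1},
  ],
)

```text
time: 3.07
tcp_pos: [0.3897, -0.3073, 0.0613]
ee_rot: [0.708, 0.706, -0.0, -0.003]
wrist_force: [-1.2, 0.5, -0.8]
width: 0.0918
finger_force: 0.0
```

```bash
python3 - <<'E'
from h import *
p=imaging.camera("scene"); c=p["color"]
cv2.imwrite("pics/s1.png",cv2.resize(c[220:340,320:480],(800,600),interpolation=cv2.INTER_CUBIC)[:,:,::-1])
E
```

```text
(no output)
```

View pics/s1.png

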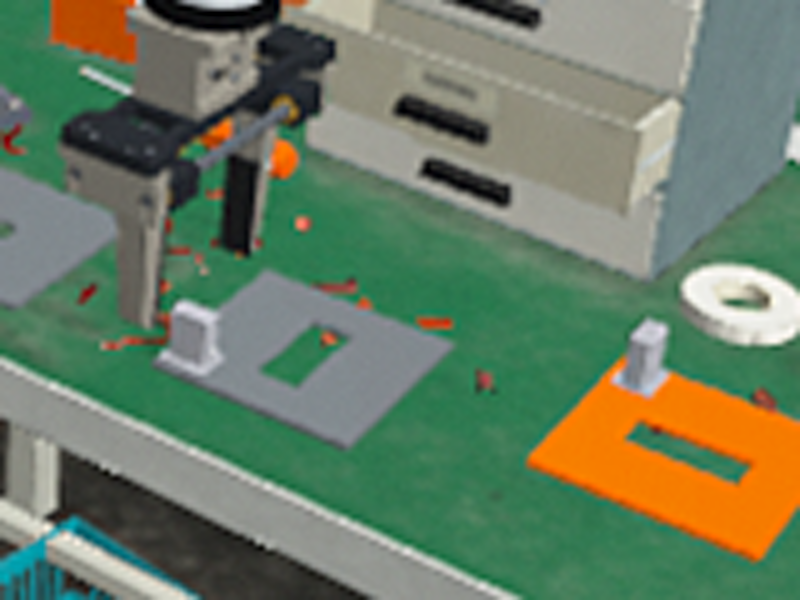

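```bash
cat >> h.py <<'E'
def proj(p,X):
    T=p["world_from_camera"];K=p["camera_matrix"];c=(np.atleast_2d(X)-T[:3,3])@T[:3,:3]
    return np.c_[K[0,0]*c[:,0]/-c[:,2]+K[0,2],-K[1,1]*c[:,1]/-c[:,2]+K[1,2]]
E
python3 - <<'E'
from h import *
p=imaging.camera("scene");print(readout.sense()["tcp_pos"])
q=proj(p,[[.39,-.307,.0613],[.344,-.307,.0613],[.436,-.307,.0613],[.392,-.3085,.044],[.44,-.356,.01],[.505,-.421,.01],[.375,-.421,.01],[.375,-.291,.01]])
print(((q-[320,220])*5).round())
p=imaging.camera("top");w=world(p)
q=plane(p,[(380.5,259.5)],.044);print(q)
E
```

```text
[ 0.39096149 -0.30917227  0.06443032]
[[186. 282.]
 [140. 316.]
 [229. 250.]
 [188. 307.]
 [297. 349.]
 [447. 342.]
 [336. 443.]
 [143. 357.]]
[[ 0.39075556 -0.3103663   0.044     ]]
```

Fingers straddle the lug as predicted, so I descend and close.

Emit:
arm_command(
  steps=[
    {"dx": 0,"dy": 0.04,"dz": 0.9,"ax": 0,"ay": 0,"az": 0,"gripper": -1},
    {"dx": 0,"dy": 0,"dz": 0.7,"ax": 0,"ay": 0,"az": 0,"gripper": -1},
    {"dx": 0,"dy": 0,"dz": 0.32,"ax": 0,"ay": 0,"az": 0,"gripper": -1},
    {"dx": 0,"dy": 0,"dz": 0,"ax": 0,"ay": 0,"az": 0,"gripper": -1},
    {"dx": 0,"dy": 0,"dz": 0,"ax": 0,"ay": 0,"az": 0,"gripper": 0.4},
    {"dx": 0,"dy": 0,"dz": 0,"ax": 0,"ay": 0,"az": 0,"gripper": 0.4},
    {"dx": 0,"dy": 0,"dz": 0,"ax": 0,"ay": 0,"az": 0,"gripper": 0.4},
    {"dx": 0,"dy": 0,"dz": 0,"ax": 0,"ay": 0,"az": 0,"gripper": 0.4},
  ],
)

```text
time: 3.88
tcp_pos: [0.3929, -0.31, 0.0175]
ee_rot: [0.709, 0.706, 0.0, 0.001]
wrist_force: [0.0, 0.9, -0.2]
width: 0.0668
finger_force: 0.0
```

Emit:
arm_command(
  steps=[
    {"dx": 0,"dy": 0,"dz": 0,"ax": 0,"ay": 0,"az": 0,"gripper": 1},
    {"dx": 0,"dy": 0,"dz": 0,"ax": 0,"ay": 0,"az": 0,"gripper": 1},
    {"dx": 0,"dy": 0,"dz": 0,"ax": 0,"ay": 0,"az": 0,"gripper": 1},
    {"dx": 0,"dy": 0,"dz": 0,"ax": 0,"ay": 0,"az": 0,"gripper": 1},
  ],
  force=55,
)

```text
time: 4.22
tcp_pos: [0.3924, -0.3095, 0.0167]
ee_rot: [0.709, 0.706, -0.0, 0.0]
wrist_force: [-0.2, -0.6, -0.1]
width: 0.0408
finger_force: 0.0
```

Emit:
arm_command(
  steps=[
    {"dx": 0,"dy": 0,"dz": 0,"ax": 0,"ay": 0,"az": 0,"gripper": 1},
    {"dx": 0,"dy": 0,"dz": 0,"ax": 0,"ay": 0,"az": 0,"gripper": 1},
    {"dx": 0,"dy": 0,"dz": 0,"ax": 0,"ay": 0,"az": 0,"gripper": 1},
    {"dx": 0,"dy": 0,"dz": 0,"ax": 0,"ay": 0,"az": 0,"gripper": 1},
    {"dx": 0,"dy": 0,"dz": 0,"ax": 0,"ay": 0,"az": 0,"gripper": 1},
    {"dx": 0,"dy": 0,"dz": 0,"ax": 0,"ay": 0,"az": 0,"gripper": 1},
    {"dx": 0,"dy": 0,"dz": 0,"ax": 0,"ay": 0,"az": 0,"gripper": 1},
  ],
)

```text
time: 4.8
tcp_pos: [0.3923, -0.3095, 0.0166]
ee_rot: [0.709, 0.706, 0.0, -0.0]
wrist_force: [0.2, 0.1, -0.5]
width: 0.0134
finger_force: 55.0
```

Emit:
arm_command(
  steps=[
    {"dx": 0,"dy": 0,"dz": -0.3,"ax": 0,"ay": 0,"az": 0,"gripper": 1},
    {"dx": 0,"dy": 0,"dz": -0.5,"ax": 0,"ay": 0,"az": 0,"gripper": 1},
    {"dx": 0,"dy": 0,"dz": -0.7,"ax": 0,"ay": 0,"az": 0,"gripper": 1},
    {"dx": 0,"dy": 0,"dz": -0.9,"ax": 0,"ay": 0,"az": 0,"gripper": 1},
    {"dx": 0,"dy": 0,"dz": -1,"ax": 0,"ay": 0,"az": 0,"gripper": 1},
    {"dx": 0,"dy": 0,"dz": -1,"ax": 0,"ay": 0,"az": 0,"gripper": 1},
    {"dx": 0,"dy": 0,"dz": -1,"ax": 0,"ay": 0,"az": 0,"gripper": 1},
    {"dx": 0,"dy": 0,"dz": -1,"ax": 0,"ay": 0,"az": 0,"gripper": 1},
    {"dx": 0,"dy": 0,"dz": -0.7,"ax": 0,"ay": 0,"az": 0,"gripper": 1},
    {"dx": 0,"dy": 0,"dz": -0.4,"ax": 0,"ay": 0,"az": 0,"gripper": 1},
  ],
)

```text
time: 5.63
tcp_pos: [0.393, -0.31, 0.2069]
ee_rot: [0.709, 0.706, 0.0, 0.002]
wrist_force: [0.2, -1.0, -0.6]
width: 0.0135
finger_force: 55.0
```

```bash
python3 - <<'E'
from h import *
s=readout.sense();print(s["tcp_pos"],s["width"],s["wrist_force"],s["ft_torque"])
for n in ["scene","top"]:
    p=imaging.camera(n); w=world(p)
    if n=="scene": save(p,"s2")
    for r in spotter.regions_of("cover_centre",p)[:3]:
        q=w[r["region"]];q=q[~np.isnan(q[:,0])];q=q[q[:,2]<.24]
        u,s_,v=np.linalg.svd(q-np.median(q,0),full_matrices=False)
        print(n,r["p"],r["extent"],np.median(q,0),v[2])
E
```

```text
[ 0.39303443 -0.31003757  0.20688857] 0.013459692705106935 [ 0.24073136 -1.03333822 -0.64962811] [-0.03135783 -0.11259358 -0.00146507]
scene 0.98 [424.4, 280.3, 486.4, 335.8] [ 0.49527584 -0.57251084  0.00916418] [-0.0236868  -0.03149585  0.99922317]
scene 0.61 [353.8, 219.9, 419.6, 250.0] [ 0.43525281 -0.36166484  0.19976794] [-0.2317674  -0.10870313 -0.96667859]
scene 0.25 [292.3, 249.1, 344.8, 282.3] [ 0.42171385 -0.12870542  0.00937759] [ 0.04797331 -0.05574578  0.99729182]
top 0.76 [436.5, 207.2, 479.2, 250.7] [ 0.4907533  -0.56650484  0.00971029] [ 0.03420568  0.03957403 -0.998631  ]
```

View pics/s2.png

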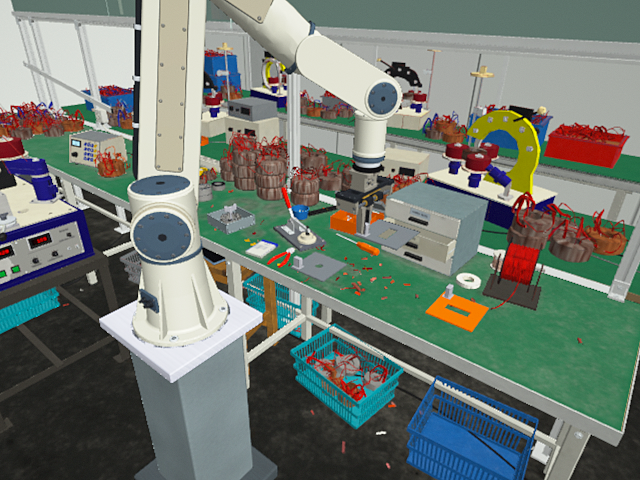

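The cover is lifted and hangs level at pixel (385,235). I carry it left over the clamp.

Emit:
arm_command(
  steps=[
    {"dx": 0.3,"dy": 0,"dz": -0.2,"ax": 0,"ay": 0,"az": 0,"gripper": 1},
    {"dx": 0.6,"dy": 0,"dz": -0.2,"ax": 0,"ay": 0,"az": 0,"gripper": 1},
    {"dx": 0.9,"dy": 0,"dz": -0.2,"ax": 0,"ay": 0,"az": 0,"gripper": 1},
    {"dx": 1,"dy": 0,"dz": -0.2,"ax": 0,"ay": 0,"az": 0,"gripper": 1},
    {"dx": 1,"dy": 0,"dz": 0,"ax": 0,"ay": 0,"az": 0,"gripper": 1},
    {"dx": 1,"dy": 0,"dz": 0,"ax": 0,"ay": 0,"az": 0,"gripper": 1},
    {"dx": 1,"dy": 0,"dz": 0,"ax": 0,"ay": 0,"az": 0,"gripper": 1},
    {"dx": 1,"dy": 0,"dz": 0,"ax": 0,"ay": 0,"az": 0,"gripper": 1},
    {"dx": 1,"dy": 0,"dz": 0,"ax": 0,"ay": 0,"az": 0,"gripper": 1},
    {"dx": 1,"dy": 0,"dz": 0,"ax": 0,"ay": 0,"az": 0,"gripper": 1},
  ],
)

```text
time: 6.67
tcp_pos: [0.3921, -0.0873, 0.2237]
ee_rot: [0.708, 0.706, -0.0, -0.001]
wrist_force: [0.5, -0.1, -1.1]
width: 0.0134
finger_force: 55.0
```

Emit:
arm_command(
  steps=[
    {"dx": 1,"dy": 0,"dz": 0,"ax": 0,"ay": 0,"az": 0,"gripper": 1},
    {"dx": 1,"dy": 0,"dz": 0,"ax": 0,"ay": 0,"az": 0,"gripper": 1},
    {"dx": 1,"dy": 0,"dz": 0,"ax": 0,"ay": 0,"az": 0,"gripper": 1},
    {"dx": 1,"dy": 0.2,"dz": 0,"ax": 0,"ay": 0,"az": 0,"gripper": 1},
    {"dx": 1,"dy": 0.2,"dz": 0,"ax": 0,"ay": 0,"az": 0,"gripper": 1},
    {"dx": 1,"dy": 0.2,"dz": 0,"ax": 0,"ay": 0,"az": 0,"gripper": 1},
    {"dx": 1,"dy": 0.2,"dz": 0,"ax": 0,"ay": 0,"az": 0,"gripper": 1},
    {"dx": 1,"dy": 0.2,"dz": 0,"ax": 0,"ay": 0,"az": 0,"gripper": 1},
    {"dx": 1,"dy": 0.2,"dz": 0,"ax": 0,"ay": 0,"az": 0,"gripper": 1},
    {"dx": 1,"dy": 0.2,"dz": 0,"ax": 0,"ay": 0,"az": 0,"gripper": 1},
  ],
)

```text
time: 7.5
tcp_pos: [0.4279, 0.1622, 0.2237]
ee_rot: [0.708, 0.706, -0.001, -0.0]
wrist_force: [0.2, 0.4, -0.6]
width: 0.014
finger_force: 55.0
```

Emit:
arm_command(
  steps=[
    {"dx": 1,"dy": 0.2,"dz": 0,"ax": 0,"ay": 0,"az": 0,"gripper": 1},
    {"dx": 1,"dy": 0,"dz": 0,"ax": 0,"ay": 0,"az": 0,"gripper": 1},
    {"dx": 1,"dy": 0,"dz": 0,"ax": 0,"ay": 0,"az": 0,"gripper": 1},
    {"dx": 1,"dy": 0,"dz": 0,"ax": 0,"ay": 0,"az": 0,"gripper": 1},
    {"dx": 1,"dy": 0,"dz": 0,"ax": 0,"ay": 0,"az": 0,"gripper": 1},
    {"dx": 1,"dy": 0,"dz": 0,"ax": 0,"ay": 0,"az": 0,"gripper": 1},
    {"dx": 1,"dy": 0,"dz": 0,"ax": 0,"ay": 0,"az": 0,"gripper": 1},
    {"dx": 1,"dy": 0,"dz": 0,"ax": 0,"ay": 0,"az": 0.6,"gripper": 1},
    {"dx": 0.6,"dy": 0,"dz": 0,"ax": 0,"ay": 0,"az": 0.7,"gripper": 1},
    {"dx": 0.3,"dy": 0,"dz": 0,"ax": 0,"ay": 0,"az": 0,"gripper": 1},
  ],
)

```text
time: 8.33
tcp_pos: [0.4357, 0.3848, 0.2235]
ee_rot: [0.762, 0.648, -0.001, -0.0]
wrist_force: [-0.1, -0.3, -0.9]
width: 0.0134
finger_force: 55.0
```

```bash
python3 - <<'E'
from h import *
s=readout.sense();print(s["time"],s["tcp_pos"],s["ee_rot"],s["width"],np.degrees(2*np.arctan2(s["ee_rot"][1],s["ee_rot"][0])))
for n in ["scene","top"]:
    p=imaging.camera(n); w=world(p); save(p,"c_"+n)
    for t in ["cover_centre","nut_grip"]:
      for r in spotter.regions_of(t,p)[:3]:
        q=w[r["region"]];q=q[~np.isnan(q[:,0])]
        print(n,t,r["p"],r["extent"],np.median(q,0))
E
```

```text
8.3333 [0.43574848 0.384825   0.223515  ] [ 7.61981364e-01  6.47598642e-01 -5.56011675e-04 -3.02911713e-04] 0.013434912494513803 80.72160644915432
scene cover_centre 0.63 [426.4, 285.5, 487.0, 332.6] [ 0.49555078 -0.57219133  0.00912457]
scene cover_centre 0.59 [204.1, 163.0, 253.9, 181.4] [0.47302146 0.32299765 0.21596163]
scene nut_grip 0.57 [225.2, 202.1, 236.0, 211.7] [0.47317212 0.32728292 0.0652915 ]
top cover_centre 0.67 [149.0, 199.0, 197.5, 246.4] [0.48498521 0.3104883  0.21731982]
top cover_centre 0.62 [438.8, 211.1, 480.1, 252.7] [ 0.49045773 -0.56939415  0.00977804]
```

View pics/c_top.png

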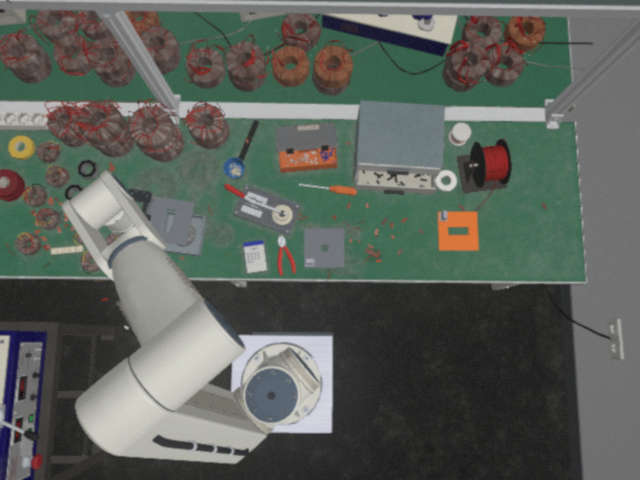

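Cover held above the case. I lower it to just above the nut and check slot against nut.

Emit:
arm_command(
  steps=[
    {"dx": 0,"dy": 0,"dz": 0.6,"ax": 0,"ay": 0,"az": 0,"gripper": 1},
    {"dx": 0,"dy": 0,"dz": 0.9,"ax": 0,"ay": 0,"az": 0,"gripper": 1},
    {"dx": 0,"dy": 0,"dz": 0.9,"ax": 0,"ay": 0,"az": 0,"gripper": 1},
    {"dx": 0,"dy": 0,"dz": 0.9,"ax": 0,"ay": 0,"az": 0,"gripper": 1},
    {"dx": 0,"dy": 0,"dz": 0.6,"ax": 0,"ay": 0,"az": 0,"gripper": 1},
    {"dx": 0,"dy": 0,"dz": 0,"ax": 0,"ay": 0,"az": 0,"gripper": 1},
    {"dx": 0,"dy": 0,"dz": 0,"ax": 0,"ay": 0,"az": 0,"gripper": 1},
  ],
)

```text
time: 9.22
tcp_pos: [0.4372, 0.3817, 0.1264]
ee_rot: [0.761, 0.648, -0.001, 0.0]
wrist_force: [0.5, -0.4, -1.3]
width: 0.0139
finger_force: 55.0
```

```bash
python3 - <<'E'
from h import *
s=readout.sense();t=s["tcp_pos"];print(s["time"],t,s["ee_rot"])
a=2*np.arctan2(s["ee_rot"][1],s["ee_rot"][0])-np.pi/2
R=np.array([[np.cos(a),-np.sin(a)],[np.sin(a),np.cos(a)]])
cc=t[:2]+R@[.048,-.048];print("pred",cc,np.degrees(a))
ims=[]
for n,(x,y) in {"top":(142,198),"scene":(195,175)}.items():
    p=imaging.camera(n); c=p["color"]
    k=cv2.resize(c[y:y+66,x:x+66],(396,396),interpolation=cv2.INTER_CUBIC)
    def dr(pts,col):
        q=((proj(p,pts)-[x,y]+.5)*6).astype(np.int32); cv2.polylines(k,[q],True,col,1)
    zt=t[2]-.0067
    for hx,hy,z in [(.065,.065,zt),(.033,.013,zt)]:
        dr([[*(cc+R@[i*hx,j*hy]),z] for i,j in [(1,1),(1,-1),(-1,-1),(-1,1)]],(255,255,0))
    b=np.radians(-13);d=np.array([np.cos(b),np.sin(b)])*.025
    for zz in (.079,): dr([[.474+d[0],.330+d[1],zz],[.474-d[0],.330-d[1],zz]],(255,0,0))
    ims.append(k)
cv2.imwrite("pics/chk.png",np.hstack(ims)[:,:,::-1])
E
```

```text
9.2167 [0.43717927 0.38165921 0.12636699] [ 7.61458420e-01  6.48213248e-01 -8.11878611e-04  3.79913829e-05]
pred [0.47690104 0.32661213] -9.185920800837449
```

View pics/chk.png

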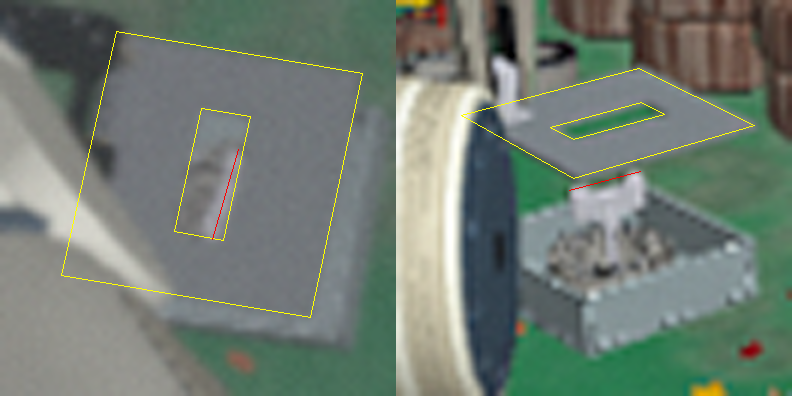

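The overlay matches the cover. The nut lies about 4 mm further +y, so I nudge the cover and lower it.

Emit:
arm_command(
  steps=[
    {"dx": 0.14,"dy": -0.12,"dz": 0,"ax": 0,"ay": 0,"az": 0,"gripper": 1},
    {"dx": 0,"dy": 0,"dz": 0.4,"ax": 0,"ay": 0,"az": 0,"gripper": 1},
    {"dx": 0,"dy": 0,"dz": 0.4,"ax": 0,"ay": 0,"az": 0,"gripper": 1},
    {"dx": 0,"dy": 0,"dz": 0.4,"ax": 0,"ay": 0,"az": 0,"gripper": 1},
    {"dx": 0,"dy": 0,"dz": 0.4,"ax": 0,"ay": 0,"az": 0,"gripper": 1},
    {"dx": 0,"dy": 0,"dz": 0.4,"ax": 0,"ay": 0,"az": 0,"gripper": 1},
    {"dx": 0,"dy": 0,"dz": 0.4,"ax": 0,"ay": 0,"az": 0,"gripper": 1},
    {"dx": 0,"dy": 0,"dz": 0.2,"ax": 0,"ay": 0,"az": 0,"gripper": 1},
    {"dx": 0,"dy": 0,"dz": 0,"ax": 0,"ay": 0,"az": 0,"gripper": 1},
  ],
)

```text
time: 10.07
tcp_pos: [0.4342, 0.3859, 0.0598]
ee_rot: [0.761, 0.648, -0.001, 0.0]
wrist_force: [0.5, -0.2, -0.8]
width: 0.0134
finger_force: 55.0
```

Emit:
arm_command(
  steps=[
    {"dx": 0,"dy": 0,"dz": 0.15,"ax": 0,"ay": 0,"az": 0,"gripper": 1},
    {"dx": 0,"dy": 0,"dz": 0.15,"ax": 0,"ay": 0,"az": 0,"gripper": 1},
    {"dx": 0,"dy": 0,"dz": 0,"ax": 0,"ay": 0,"az": 0,"gripper": 1},
    {"dx": 0,"dy": 0,"dz": 0,"ax": 0,"ay": 0,"az": 0,"gripper": 1},
  ],
)

```text
time: 10.4
tcp_pos: [0.435, 0.3866, 0.0542]
ee_rot: [0.761, 0.648, 0.0, 0.0]
wrist_force: [0.4, -0.5, -2.4]
width: 0.0134
finger_force: 55.0
```

Emit:
arm_command(
  steps=[
    {"dx": 0,"dy": 0,"dz": 0.08,"ax": 0,"ay": 0,"az": 0,"gripper": 1},
    {"dx": 0,"dy": 0,"dz": 0,"ax": 0,"ay": 0,"az": 0,"gripper": 1},
    {"dx": 0,"dy": 0,"dz": 0,"ax": 0,"ay": 0,"az": 0,"gripper": 1},
  ],
)

```text
time: 10.65
tcp_pos: [0.4351, 0.3867, 0.0522]
ee_rot: [0.761, 0.648, 0.0, -0.0]
wrist_force: [-0.6, -1.3, -1.2]
width: 0.0135
finger_force: 55.0
```

Emit:
arm_command(
  steps=[
    {"dx": 0,"dy": 0,"dz": 0.05,"ax": 0,"ay": 0,"az": 0,"gripper": 1},
    {"dx": 0,"dy": 0,"dz": 0,"ax": 0,"ay": 0,"az": 0,"gripper": 1},
    {"dx": 0,"dy": 0,"dz": 0,"ax": 0,"ay": 0,"az": 0,"gripper": 1},
  ],
)

```text
time: 10.9
tcp_pos: [0.435, 0.3866, 0.0508]
ee_rot: [0.761, 0.648, -0.0, -0.0]
wrist_force: [-0.4, -0.1, -0.6]
width: 0.0136
finger_force: 55.0
```

Emit:
arm_command(
  steps=[
    {"dx": 0,"dy": 0,"dz": 0.05,"ax": 0,"ay": 0,"az": 0,"gripper": 1},
    {"dx": 0,"dy": 0,"dz": 0,"ax": 0,"ay": 0,"az": 0,"gripper": 1},
    {"dx": 0,"dy": 0,"dz": 0,"ax": 0,"ay": 0,"az": 0,"gripper": 1},
  ],
)

```text
time: 11.15
tcp_pos: [0.4351, 0.3867, 0.0505]
ee_rot: [0.761, 0.648, 0.0, -0.0]
wrist_force: [-3.5, -2.7, 10.1]
width: 0.0137
finger_force: 55.0
```

Contact at the expected seated height. Release and lift.

Emit:
arm_command(
  steps=[
    {"dx": 0,"dy": 0,"dz": 0,"ax": 0,"ay": 0,"az": 0,"gripper": 0.1},
    {"dx": 0,"dy": 0,"dz": 0,"ax": 0,"ay": 0,"az": 0,"gripper": 0.1},
    {"dx": 0,"dy": 0,"dz": 0,"ax": 0,"ay": 0,"az": 0,"gripper": 0.1},
    {"dx": 0,"dy": 0,"dz": 0,"ax": 0,"ay": 0,"az": 0,"gripper": 0.1},
    {"dx": 0,"dy": 0,"dz": -0.5,"ax": 0,"ay": 0,"az": 0,"gripper": 0.1},
    {"dx": 0,"dy": 0,"dz": -1,"ax": 0,"ay": 0,"az": 0,"gripper": 0.1},
    {"dx": 0,"dy": 0,"dz": -1,"ax": 0,"ay": 0,"az": 0,"gripper": 0.1},
    {"dx": 0,"dy": 0,"dz": -1,"ax": 0,"ay": 0,"az": 0,"gripper": 0.1},
    {"dx": 0,"dy": 0,"dz": 0,"ax": 0,"ay": 0,"az": 0,"gripper": 0.1},
  ],
)

```text
time: 11.9
tcp_pos: [0.4373, 0.3887, 0.1427]
ee_rot: [0.761, 0.648, 0.004, -0.0]
wrist_force: [-0.1, 0.3, 1.2]
width: 0.0413
finger_force: 0.0
```

```bash
python3 - <<'E'
from h import *
s=readout.sense();t=s["tcp_pos"];print(s["time"],t,s["ee_rot"],s["width"])
a=np.radians(-9.2);R=np.array([[np.cos(a),-np.sin(a)],[np.sin(a),np.cos(a)]])
cc=np.array([.435,.3866])+R@[.048,-.048];print("pred",cc)
ims=[]
for n,(x,y) in {"top":(150,198),"scene":(195,175)}.items():
    p=imaging.camera(n); c=p["color"];w=world(p)
    k=cv2.resize(c[y:y+66,x:x+66],(396,396),interpolation=cv2.INTER_CUBIC)
    def dr(pts,col):
        q=((proj(p,pts)-[x,y]+.5)*6).astype(np.int32); cv2.polylines(k,[q],True,col,1)
    if n=="scene":
      for hx,hy,z in [(.065,.065,.044),(.033,.013,.044)]:
        dr([[*(cc+R@[i*hx,j*hy]),z] for i,j in [(1,1),(1,-1),(-1,-1),(-1,1)]],(255,255,0))
    for r in spotter.regions_of("nut_grip",p)[:2]:
        q=w[r["region"]];q=q[~np.isnan(q[:,0])];print(n,r["p"],r["extent"],np.median(q,0),q.min(0),q.max(0),rect(p,r["region"],.079))
    for r in spotter.regions_of("cover_centre",p)[:3]:
        q=w[r["region"]];q=q[~np.isnan(q[:,0])];q=q[abs(q[:,2]-.044)<.006]
        if len(q)>50:
            A=np.c_[q[:,:2]-q[:,:2].mean(0),np.ones(len(q))];print("cover",n,r["p"],np.linalg.lstsq(A,q[:,2],rcond=None)[0])
    ims.append(k)
cv2.imwrite("pics/chk2.png",np.hstack(ims)[:,:,::-1])
E
```

```text
11.9 [0.43725994 0.3886644  0.14268771] [ 7.61347080e-01  6.48333501e-01  3.77980099e-03 -8.59122349e-05] 0.04133662289540925
pred [0.47470824 0.33154316]
cover top 0.96 [0.00180442 0.0004821  0.04418232]
scene 0.66 [288.3, 249.8, 343.9, 281.6] [ 0.4232121  -0.13047771  0.00917818] [ 0.36514275 -0.19765701 -0.00499026] [ 0.50149365 -0.01874733  0.04471861] ((339.5784606933594, -186.99559020996094), (120.64022064208984, 151.34063720703125), 0.2557922303676605)
scene 0.4 [226.6, 203.8, 234.6, 210.8] [0.47501981 0.32623941 0.06545751] [0.45642108 0.31839447 0.05406616] [0.4913726  0.33458173 0.07697566] ((454.2792053222656, 304.66131591796875), (54.66135787963867, 29.2720947265625), 47.82176208496094)
cover scene 0.82 [ 0.00438889 -0.00245946  0.04285005]
```

View pics/chk2.png

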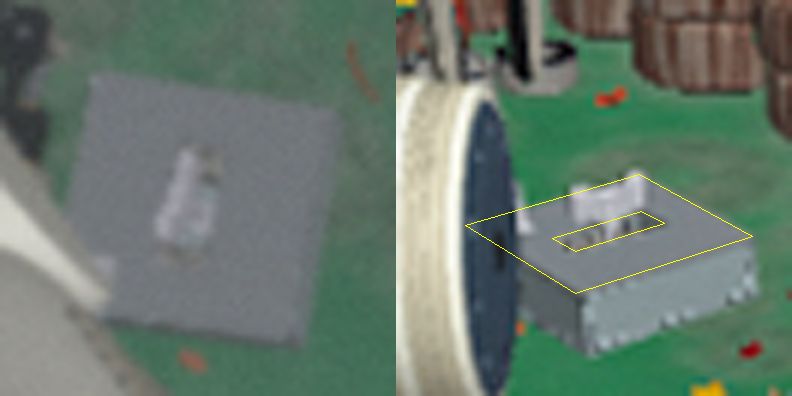

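The cover sits level on the rim (top at 44 mm), with the nut through the slot. Next I turn the tool so it closes across the wings.

Emit:
arm_command(
  steps=[
    {"dx": 0,"dy": 0,"dz": 0,"ax": 0,"ay": 0,"az": -1,"gripper": 0.1},
    {"dx": 0,"dy": 0,"dz": 0,"ax": 0,"ay": 0,"az": -1,"gripper": 0.1},
    {"dx": 0,"dy": 0,"dz": 0,"ax": 0,"ay": 0,"az": -1,"gripper": 0.1},
    {"dx": 0,"dy": 0,"dz": 0,"ax": 0,"ay": 0,"az": -1,"gripper": 0.1},
    {"dx": 0,"dy": 0,"dz": 0,"ax": 0,"ay": 0,"az": -1,"gripper": 0.1},
    {"dx": 0,"dy": 0,"dz": 0,"ax": 0,"ay": 0,"az": -1,"gripper": 0.1},
    {"dx": 0,"dy": 0,"dz": 0,"ax": 0,"ay": 0,"az": -1,"gripper": 0.1},
    {"dx": 0,"dy": 0,"dz": 0,"ax": 0,"ay": 0,"az": -1,"gripper": 0.1},
    {"dx": 0,"dy": 0,"dz": 0,"ax": 0,"ay": 0,"az": -1,"gripper": 0.1},
    {"dx": 0,"dy": 0,"dz": 0,"ax": 0,"ay": 0,"az": -1,"gripper": 0.1},
  ],
)

```text
time: 13.03
tcp_pos: [0.4345, 0.3861, 0.1359]
ee_rot: [0.259, 0.966, -0.001, -0.001]
wrist_force: [-0.6, -1.3, -0.2]
width: 0.0414
finger_force: 0.0
```

Emit:
arm_command(
  steps=[
    {"dx": 0,"dy": 0,"dz": 0,"ax": 0,"ay": 0,"az": -1,"gripper": 0.1},
    {"dx": 0,"dy": 0,"dz": 0,"ax": 0,"ay": 0,"az": -1,"gripper": 0.1},
    {"dx": 0,"dy": 0,"dz": 0,"ax": 0,"ay": 0,"az": -0.55,"gripper": 0.1},
    {"dx": 0,"dy": 0,"dz": 0,"ax": 0,"ay": 0,"az": 0,"gripper": 0.1},
    {"dx": 0,"dy": 0,"dz": 0,"ax": 0,"ay": 0,"az": 0,"gripper": 0.1},
  ],
)

```text
time: 13.45
tcp_pos: [0.4346, 0.3863, 0.1362]
ee_rot: [0.113, 0.994, -0.001, -0.001]
wrist_force: [0.0, -0.5, -0.8]
width: 0.0414
finger_force: 0.0
```

```bash
cat > go.py <<'E'
from h import *
import sys
from scipy.spatial.transform import Rotation as Ro
s=readout.sense();R=Ro.from_quat(s["ee_rot"])
x=R.as_matrix()[:,0]
print(s["time"],s["tcp_pos"].round(4),"yaw",np.degrees(np.arctan2(x[1],x[0])).round(2),"w",s["width"],"F",s["wrist_force"].round(2),"T",s["ft_torque"].round(3),"j",s["joints"].round(2))
if len(sys.argv)>3: print("units",(R.inv().apply(np.array(sys.argv[1:4],float)-s["tcp_pos"])/.025).round(2))
E
python3 go.py .4745 .331 .054
```

```text
13.45 [0.4346 0.3863 0.1362] yaw 166.98 w 0.04144540778433421 F [ 0.   -0.53 -0.83] T [ 0.019 -0.148  0.022] j [ 0.72  0.37  1.8   0.    0.97 -0.62]
units [-2.06 -1.79  3.29]
```

Emit:
arm_command(
  steps=[
    {"dx": -0.7,"dy": -0.6,"dz": 0,"ax": 0,"ay": 0,"az": 0,"gripper": 0.1},
    {"dx": -0.7,"dy": -0.6,"dz": 0,"ax": 0,"ay": 0,"az": 0,"gripper": 0.1},
    {"dx": -0.66,"dy": -0.59,"dz": 0.2,"ax": 0,"ay": 0,"az": 0,"gripper": 0.1},
    {"dx": 0,"dy": 0,"dz": 0.5,"ax": 0,"ay": 0,"az": 0,"gripper": 0.1},
    {"dx": 0,"dy": 0,"dz": 0.5,"ax": 0,"ay": 0,"az": 0,"gripper": 0.1},
    {"dx": 0,"dy": 0,"dz": 0,"ax": 0,"ay": 0,"az": 0,"gripper": 0.1},
    {"dx": 0,"dy": 0,"dz": 0,"ax": 0,"ay": 0,"az": 0,"gripper": 0.1},
  ],
  force=5,
)

```text
time: 14.03
tcp_pos: [0.4739, 0.3315, 0.1058]
ee_rot: [0.112, 0.994, -0.001, -0.001]
wrist_force: [0.7, 0.6, 0.4]
width: 0.0417
finger_force: 0.0
```

```bash
python3 go.py .4745 .331 .054; python3 - <<'E'
from h import *
p=imaging.camera("scene");x,y=200,160;c=p["color"];t=readout.sense()["tcp_pos"]
k=cv2.resize(c[y:y+75,x:x+75],(600,600),interpolation=cv2.INTER_CUBIC)
q=((proj(p,[t,[.4745,.331,.079]])-[x,y]+.5)*8).astype(int)
for a in q: cv2.drawMarker(k,tuple(map(int,a)),(255,255,0),0,12,1)
cv2.imwrite("pics/chk3.png",k[:,:,::-1])
E
```

```text
14.0333 [0.4739 0.3315 0.1058] yaw 167.09 w 0.041685055578913624 F [0.75 0.62 0.36] T [-0.011 -0.156 -0.02 ] j [ 0.61  0.41  1.82  0.    0.91 -0.74]
units [-0.03 -0.01  2.07]
```

View pics/chk3.png

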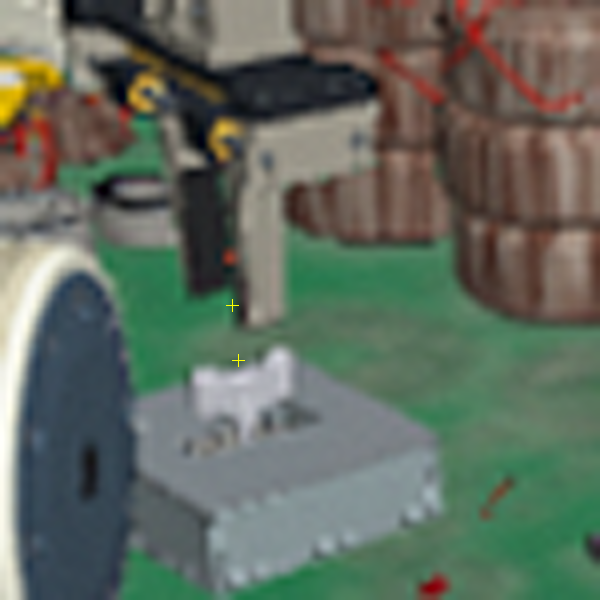

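Gripper centred above the nut (nut at (243,375), predicted marker (238,360)). I descend and close lightly.

Emit:
arm_command(
  steps=[
    {"dx": 0,"dy": 0,"dz": 0.7,"ax": 0,"ay": 0,"az": 0,"gripper": 0.1},
    {"dx": 0,"dy": 0,"dz": 0.7,"ax": 0,"ay": 0,"az": 0,"gripper": 0.1},
    {"dx": 0,"dy": 0,"dz": 0.6,"ax": 0,"ay": 0,"az": 0,"gripper": 0.1},
    {"dx": 0,"dy": 0,"dz": 0,"ax": 0,"ay": 0,"az": 0,"gripper": 0.4},
    {"dx": 0,"dy": 0,"dz": 0,"ax": 0,"ay": 0,"az": 0,"gripper": 1},
    {"dx": 0,"dy": 0,"dz": 0,"ax": 0,"ay": 0,"az": 0,"gripper": 1},
    {"dx": 0,"dy": 0,"dz": 0,"ax": 0,"ay": 0,"az": 0,"gripper": 1},
    {"dx": 0,"dy": 0,"dz": 0,"ax": 0,"ay": 0,"az": 0,"gripper": 1},
    {"dx": 0,"dy": 0,"dz": 0,"ax": 0,"ay": 0,"az": 0,"gripper": 1},
    {"dx": 0,"dy": 0,"dz": 0,"ax": 0,"ay": 0,"az": 0,"gripper": 1},
  ],
)

```text
time: 14.92
tcp_pos: [0.4753, 0.3308, 0.0578]
ee_rot: [0.112, 0.994, -0.0, 0.0]
wrist_force: [-0.9, -5.7, 2.2]
width: 0.0112
finger_force: 5.2
```

Emit:
arm_command(
  steps=[
    {"dx": 0,"dy": 0,"dz": 0,"ax": 0,"ay": 0,"az": 0,"gripper": 1},
    {"dx": 0,"dy": 0,"dz": 0,"ax": 0,"ay": 0,"az": 0,"gripper": 1},
  ],
)

```text
time: 15.08
tcp_pos: [0.4754, 0.3308, 0.0578]
ee_rot: [0.112, 0.994, -0.0, 0.0]
wrist_force: [-0.5, -5.8, 4.0]
width: 0.0115
finger_force: 5.3
```

```bash
python3 go.py .4745 .331 .054
```

```text
15.0833 [0.4754 0.3308 0.0578] yaw 167.13 w 0.011496233174357606 F [-0.5  -5.83  4.01] T [-0.955 -0.124 -0.003] j [ 0.61  0.48  1.85 -0.    0.81 -0.74]
units [ 0.03 -0.    0.15]
```

Emit:
arm_command(
  steps=[
    {"dx": 0,"dy": -0.05,"dz": 0,"ax": 0,"ay": 0,"az": 0,"gripper": 1},
    {"dx": 0,"dy": 0,"dz": 0,"ax": 0,"ay": 0,"az": 0,"gripper": 1},
    {"dx": 0,"dy": 0,"dz": 0,"ax": 0,"ay": 0,"az": 0,"gripper": 1},
  ],
)

```text
time: 15.33
tcp_pos: [0.4754, 0.3306, 0.0577]
ee_rot: [0.112, 0.994, 0.0, 0.0]
wrist_force: [-0.5, -0.6, 3.7]
width: 0.0116
finger_force: 5.5
```

```bash
python3 go.py .4745 .331 .054
```

```text
15.3333 [0.4754 0.3306 0.0577] yaw 167.11 w 0.011601934566867414 F [-0.52 -0.56  3.72] T [-0.234 -0.101  0.068] j [ 0.61  0.47  1.85  0.    0.81 -0.74]
units [0.04 0.01 0.15]
```

Emit:
arm_command(
  steps=[
    {"dx": 0,"dy": 0,"dz": 0,"ax": 0,"ay": 0,"az": 0,"gripper": 1},
    {"dx": 0,"dy": 0,"dz": 0,"ax": 0,"ay": 0,"az": 0,"gripper": 1},
    {"dx": 0,"dy": 0,"dz": 0,"ax": 0,"ay": 0,"az": 0,"gripper": 1},
    {"dx": 0,"dy": 0,"dz": 0,"ax": 0,"ay": 0,"az": 0,"gripper": 1},
  ],
  force=30,
)

```text
time: 15.67
tcp_pos: [0.4753, 0.3305, 0.0577]
ee_rot: [0.112, 0.994, 0.0, 0.0]
wrist_force: [-0.3, -2.3, 6.4]
width: 0.0091
finger_force: 29.0
```

Emit:
arm_command(
  steps=[
    {"dx": 0,"dy": 0,"dz": 0.015,"ax": 0,"ay": 0,"az": 0.4,"gripper": 1},
    {"dx": 0,"dy": 0,"dz": 0.015,"ax": 0,"ay": 0,"az": 0.8,"gripper": 1},
    {"dx": 0,"dy": 0,"dz": 0.015,"ax": 0,"ay": 0,"az": 0.8,"gripper": 1},
  ],
)

```text
time: 15.92
tcp_pos: [0.4753, 0.3303, 0.0567]
ee_rot: [0.232, 0.973, 0.0, 0.0]
wrist_force: [-1.2, -3.8, 10.4]
width: 0.0093
finger_force: 29.7
```

```bash
python3 go.py
```

```text
15.9167 [0.4753 0.3303 0.0567] yaw 153.13 w 0.009305149203157838 F [-1.2  -3.84 10.45] T [-0.695  0.171 -0.038] j [ 0.61  0.48  1.85 -0.    0.81 -0.5 ]
```

Emit:
arm_command(
  steps=[
    {"dx": 0,"dy": 0,"dz": 0,"ax": 0,"ay": 0,"az": 0.8,"gripper": 1},
    {"dx": 0,"dy": 0,"dz": 0,"ax": 0,"ay": 0,"az": 0.8,"gripper": 1},
    {"dx": 0,"dy": 0,"dz": 0.01,"ax": 0,"ay": 0,"az": 0.8,"gripper": 1},
    {"dx": 0,"dy": 0,"dz": 0.01,"ax": 0,"ay": 0,"az": 0.8,"gripper": 1},
    {"dx": 0,"dy": 0,"dz": 0.01,"ax": 0,"ay": 0,"az": 0.8,"gripper": 1},
  ],
)

```text
time: 16.33
tcp_pos: [0.4749, 0.3299, 0.0554]
ee_rot: [0.457, 0.889, -0.0, 0.0]
wrist_force: [-1.2, -4.1, 4.2]
width: 0.0091
finger_force: 28.9
```

```bash
python3 go.py
```

```text
16.3333 [0.4749 0.3299 0.0554] yaw 125.61 w 0.009110754223407205 F [-1.21 -4.11  4.2 ] T [-0.728  0.023  0.035] j [ 0.6   0.48  1.86 -0.    0.81 -0.02]
```

Emit:
arm_command(
  steps=[
    {"dx": 0,"dy": 0,"dz": 0.012,"ax": 0,"ay": 0,"az": 0.8,"gripper": 1},
    {"dx": 0,"dy": 0,"dz": 0.012,"ax": 0,"ay": 0,"az": 0.8,"gripper": 1},
    {"dx": 0,"dy": 0,"dz": 0.012,"ax": 0,"ay": 0,"az": 0.8,"gripper": 1},
    {"dx": 0,"dy": 0,"dz": 0.012,"ax": 0,"ay": 0,"az": 0.8,"gripper": 1},
    {"dx": 0,"dy": 0,"dz": 0.01,"ax": 0,"ay": 0,"az": 0.4,"gripper": 1},
    {"dx": 0,"dy": 0,"dz": 0,"ax": 0,"ay": 0,"az": 0,"gripper": 1},
  ],
)

```text
time: 16.83
tcp_pos: [0.4745, 0.3297, 0.0539]
ee_rot: [0.636, 0.771, -0.001, -0.0]
wrist_force: [-1.6, -3.7, 7.0]
width: 0.009
finger_force: 29.2
```

```bash
python3 go.py
```

```text
16.8333 [0.4745 0.3297 0.0539] yaw 100.94 w 0.009033453984485003 F [-1.64 -3.69  6.99] T [-0.799  0.317  0.017] j [ 0.6   0.48  1.86 -0.    0.81  0.41]
```

Emit:
arm_command(
  steps=[
    {"dx": 0,"dy": 0,"dz": 0,"ax": 0,"ay": 0,"az": 0.4,"gripper": 1},
    {"dx": 0,"dy": 0,"dz": 0.01,"ax": 0,"ay": 0,"az": 0.3,"gripper": 1},
    {"dx": 0,"dy": 0,"dz": 0,"ax": 0,"ay": 0,"az": 0,"gripper": 1},
    {"dx": 0,"dy": 0,"dz": 0,"ax": 0,"ay": 0,"az": 0,"gripper": 1},
  ],
)

```text
time: 17.17
tcp_pos: [0.4743, 0.3297, 0.0537]
ee_rot: [0.667, 0.745, -0.001, -0.0]
wrist_force: [-2.0, -4.2, 6.9]
width: 0.0093
finger_force: 29.3
```

```bash
python3 go.py
```

```text
17.1667 [0.4743 0.3297 0.0537] yaw 96.3 w 0.009283616150480978 F [-1.98 -4.22  6.86] T [-0.829  0.37   0.07 ] j [ 0.6   0.48  1.86 -0.    0.81  0.5 ]
```

Emit:
arm_command(
  steps=[
    {"dx": 0,"dy": 0,"dz": 0.005,"ax": 0,"ay": 0,"az": 0.3,"gripper": 1},
    {"dx": 0,"dy": 0,"dz": 0.005,"ax": 0,"ay": 0,"az": 0.3,"gripper": 1},
    {"dx": 0,"dy": 0,"dz": 0,"ax": 0,"ay": 0,"az": 0,"gripper": 1},
  ],
)

```text
time: 17.42
tcp_pos: [0.4743, 0.3298, 0.0536]
ee_rot: [0.694, 0.72, -0.001, -0.0]
wrist_force: [-2.5, -5.1, 9.3]
width: 0.0093
finger_force: 29.6
```

```bash
python3 go.py
```

```text
17.4167 [0.4743 0.3298 0.0536] yaw 92.06 w 0.00927677793261102 F [-2.47 -5.05  9.27] T [-0.909  0.499  0.087] j [ 0.61  0.48  1.86 -0.    0.81  0.57]
```

Emit:
arm_command(
  steps=[
    {"dx": 0,"dy": 0,"dz": 0.005,"ax": 0,"ay": 0,"az": 0.3,"gripper": 1},
    {"dx": 0,"dy": 0,"dz": 0,"ax": 0,"ay": 0,"az": 0.2,"gripper": 1},
    {"dx": 0,"dy": 0,"dz": 0,"ax": 0,"ay": 0,"az": 0,"gripper": 1},
  ],
)

```text
time: 17.67
tcp_pos: [0.4743, 0.3297, 0.0536]
ee_rot: [0.715, 0.699, -0.001, 0.0]
wrist_force: [-3.9, -5.2, 10.3]
width: 0.0097
finger_force: 30.5
```

```bash
python3 go.py
```

```text
17.6667 [0.4743 0.3297 0.0536] yaw 88.69 w 0.00970621128946138 F [-3.87 -5.2  10.31] T [-0.873  0.637  0.254] j [ 0.61  0.48  1.86 -0.    0.81  0.63]
```

Emit:
arm_command(
  steps=[
    {"dx": 0,"dy": 0,"dz": 0,"ax": 0,"ay": 0,"az": 0.2,"gripper": 1},
    {"dx": 0,"dy": 0,"dz": 0,"ax": 0,"ay": 0,"az": 0,"gripper": 1},
    {"dx": 0,"dy": 0,"dz": 0,"ax": 0,"ay": 0,"az": 0,"gripper": 1},
  ],
)

```text
time: 17.92
tcp_pos: [0.4743, 0.3297, 0.0536]
ee_rot: [0.723, 0.691, -0.001, 0.0]
wrist_force: [-4.4, -4.4, 10.7]
width: 0.0096
finger_force: 31.0
```

```bash
python3 go.py
```

```text
17.9167 [0.4743 0.3297 0.0536] yaw 87.41 w 0.009603739447504308 F [-4.36 -4.35 10.71] T [-0.829  0.687  0.39 ] j [ 0.61  0.48  1.86 -0.    0.81  0.65]
```

Torque rises sharply to 0.39 N m, so the nut is on its stop. Open and withdraw.

Emit:
arm_command(
  steps=[
    {"dx": 0,"dy": 0,"dz": 0,"ax": 0,"ay": 0,"az": 0,"gripper": 0.1},
    {"dx": 0,"dy": 0,"dz": 0,"ax": 0,"ay": 0,"az": 0,"gripper": 0.1},
    {"dx": 0,"dy": 0,"dz": 0,"ax": 0,"ay": 0,"az": 0,"gripper": 0.1},
    {"dx": 0,"dy": 0,"dz": 0,"ax": 0,"ay": 0,"az": 0,"gripper": 0.1},
    {"dx": 0,"dy": 0,"dz": 0,"ax": 0,"ay": 0,"az": 0,"gripper": 0.1},
    {"dx": 0,"dy": 0,"dz": -0.5,"ax": 0,"ay": 0,"az": 0,"gripper": 0.1},
    {"dx": 0,"dy": 0,"dz": -1,"ax": 0,"ay": 0,"az": 0,"gripper": 0.1},
    {"dx": 0,"dy": 0,"dz": -1,"ax": 0,"ay": 0,"az": 0,"gripper": 0.1},
    {"dx": 0,"dy": 0,"dz": -1,"ax": 0,"ay": 0,"az": 0,"gripper": 0.1},
    {"dx": 0,"dy": 0,"dz": -1,"ax": 0,"ay": 0,"az": 0,"gripper": 0.1},
  ],
)

```text
time: 18.75
tcp_pos: [0.4749, 0.3303, 0.1677]
ee_rot: [0.723, 0.691, 0.0, 0.0]
wrist_force: [0.6, 0.3, 0.5]
width: 0.0415
finger_force: 0.0
```

Emit:
arm_command(
  steps=[
    {"dx": 0,"dy": 0,"dz": -0.5,"ax": 0,"ay": 0,"az": 0,"gripper": 0.1},
    {"dx": 0,"dy": 0,"dz": 0,"ax": 0,"ay": 0,"az": 0,"gripper": 0.1},
  ],
)

```text
time: 18.92
tcp_pos: [0.4767, 0.3315, 0.1823]
ee_rot: [0.723, 0.691, 0.003, 0.0]
wrist_force: [1.7, 0.3, 0.9]
width: 0.0414
finger_force: 0.0
```

```bash
python3 go.py; python3 - <<'E'
from h import *
ims=[]
for n,(x,y) in {"scene":(200,170),"top":(145,195)}.items():
    p=imaging.camera(n);w=world(p);c=p["color"]
    ims.append(cv2.resize(c[y:y+70,x:x+70],(400,400),interpolation=cv2.INTER_CUBIC))
    q=w[y:y+70,x:x+70].reshape(-1,3);q=q[(q[:,2]>.05)&(q[:,2]<.09)&(abs(q[:,0]-.4745)<.032)&(abs(q[:,1]-.33)<.032)]
    print(n,len(q),q.min(0),q.max(0)); 
    q=q[q[:,2]>.06]; u,s,v=np.linalg.svd((q-q.mean(0))[:,:2],full_matrices=False);print(q.mean(0),np.degrees(np.arctan2(v[0,1],v[0,0])))
    q=w.reshape(-1,3);q=q[(abs(q[:,0]-.475)<.06)&(abs(q[:,1]-.33)<.06)&(abs(q[:,2]-.044)<.006)]
    print(np.linalg.lstsq(np.c_[q[:,:2]-[.475,.33],np.ones(len(q))],q[:,2],rcond=None)[0])
cv2.imwrite("pics/fin.png",np.hstack(ims)[:,:,::-1])
E
```

```text
18.9167 [0.4767 0.3315 0.1823] yaw 87.36 w 0.0413548339712739 F [1.71 0.3  0.86] T [-0.045 -0.142 -0.013] j [0.61 0.31 1.77 0.   1.05 0.65]
scene 58 [0.46511581 0.30066457 0.05192789] [0.47689098 0.3548567  0.0750799 ]
[0.47080703 0.32686893 0.06754711] -85.22090971231674
[0.00529189 0.00086879 0.04284285]
top 21 [0.45675186 0.30109723 0.05014049] [0.50568999 0.31993866 0.07907171]
[0.47487835 0.31263531 0.0725396 ] -118.73374006700658
[-0.00019663 -0.0022185   0.04390488]
```

View pics/fin.png

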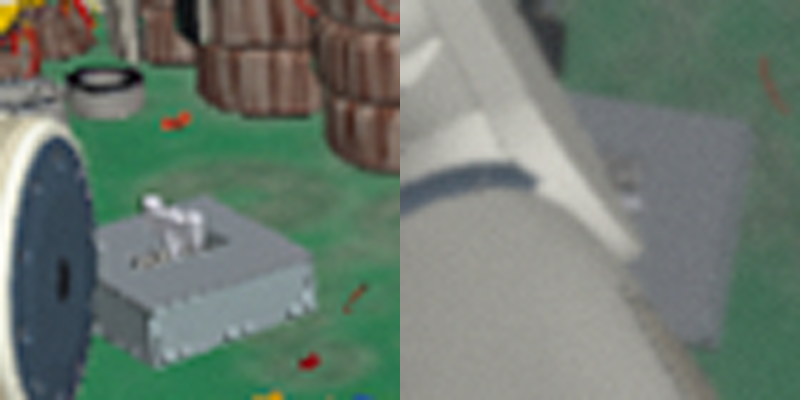

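The wings (about (175,215) in the left crop) lie across the slot, the cover is flat at 44 mm, and the gripper is clear. Handing in.

```bash
python3 -c "
from cell import ctrl
print(ctrl.close_job())"
```

```text
the job is handed in; nothing more can be done
None
```

The slotted cover is seated level on the case rim, the wing nut is turned clockwise to its stop with its wings across the slot, the plain cover was never touched, and the job is handed in at about 19 s of the 56 s allowed (no verdict was returned).

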